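# Confirm a picked order on the counter's pick stations

### The arm

A 6-joint arm with a two-finger parallel gripper is mounted at the origin on a cart in front of the work surface, level with it; the furniture and walls round the work are solid. World frame = base frame: x ahead of the robot, y to its left, z up, the work surface at z = 0. Lengths are in m, angles in rad, forces in N, time in s.
With the tool pointing down it reaches from about 0.375 to 0.975 m from the base axis. Payload 3.8 kg.
Tool frame: the origin (TCP) lies at the very end of the fingers, on their centre line; the grasp point (between the pads) lies 19 mm behind it; z points along the fingers, y is the line along which they close (so a half turn about z gives the same grasp; the last joint's range is limited). The gripper opens to 85 mm and grips with 20 to 120 N. Pads are 22 mm wide; open, the fingers measure 114 mm over their backs; the gripper's body (76 mm by 85 mm) begins 54 mm behind the grasp point. The pads swing forward as they close: fully open they stand 13 mm farther back than shut.
Start: joints at [1.292, 0.264, 1.604, -0, 1.274, -0.037], TCP at [0.162, 0.655, 0.231] pointing down, gripper open.
Joint ranges: [-2.63, 2.63], [-0.94, 2.18], [0.31, 2.57], [-1.31, 4.45], [0, 2.66], [-2.55, 2.55]. Speed limits (rad/s): [2.57, 2.57, 3.14, 3.14, 3.14, 3.14].

### API

Orientations are given as a rotation vector (axis times angle).
In Python, from workcell import bot gives the robot as it stands.
- The arm moves only by the shell command python3 -m creep 'ROWS' [FORCE]. ROWS is JSON, a list of rows, each a list of 5 numbers: the shift along the tool's x, y, z in units of 0.05 m (1.0 is 0.05 m), then the turn about the tool's z in units of 0.1 rad (1.0 is 0.1 rad), then the opening, from 0 (shut) to 1 (fully open). In form: [[tx, ty, tz, spin, hand], ...]. A call has 1 to 20 rows; each row shifts and turns the commanded pose from where the row before left it, along the tool's axes as they then stand; what a row does not reach is not made up. A row lasts 1/8 s, in which the tool goes at most 62.5 mm and 10.7 degrees, less where a joint would pass 70% of its speed; a pose out of reach is approached as far as the arm can. A call with a number of a shift or a turn outside -1 to 1 is refused whole. A call with a gripper value outside its range is refused whole. The fingers move at their own pace and stop on an object; FORCE is the grip in N (left out, the last holds). Time passes only in rows, so rows that do not move let the fingers close. It gives the time, the measured TCP pose, the force, the opening and the grip force at its end, in the units of the state.
- bot.read_state(): the state, without advancing time (a new reading comes with each control period).
- bot.read_camera(name): name is "side" or "top" or "wrist"; returns a dict with "pixels" (480x640x3 uint8, red, green, blue), "vfov" (degrees; the focal length in pixels is half the picture's height over the tangent of half this angle, whatever the lens; pixels are square), "cx", "cy" (the principal point, pixels), "dist_coeffs" ([k1, k2, p1, p2, k3] as OpenCV has them; the pictures are not rectified), "world_to_cam" (4x4, takes a point from world to camera coordinates). Camera axes: x right, y down, z forward; pixel columns grow to the right and rows downward; lengths in m; the calibration is good to about 2 mm. A picture is of the moment at which its call begins. There is no depth.
- bot.finish_job(): hands the job in; it is judged then, once.
Trained networks look in a picture, given as the dict that the camera call returned (one of the last four; its "shot" number tells which), for a name from the list of things; names that differ only in an ending like _2 or _b are one class to them, and where a whole thing is asked for, a point or a joint stands for the part that bears it (a point fixed in the world has none). Each returns a list of dicts, best first, with "score" (0 to 1); they miss things now and then, are a little off and sometimes report something else, mostly with a low value. They report only what shows in the picture. A call takes as long as a camera call.
- bot.look_for(target, picture): "bbox" ([left, top, right, bottom] in pixels, round what is visible of it).
- bot.regions_of(target, picture): "mask" (480x640 bool, what is visible of it) and "bbox" ([left, top, right, bottom] in pixels, round what is visible of it).
The state is a dict: "time": time; "q": joint angles; "joint_vel": joint speeds; "joint_torque": joint torques, N m; "tool_pos": TCP position; "tcp_rot": TCP orientation; "wrist_force": force on the tool from outside, world axes, zero at the start; "torque": the same for the moment, N m; "width": opening from 0.0 (shut) to 1.0 (fully open); "grip_force": force on a finger pad.
Only numpy, scipy, OpenCV 4.12 (cv2) and the standard library are available. Lean on these libraries where they do the work, as an engineer would, in place of code of your own. Each camera call takes 0.05 s, during which the arm holds its last target. There are 200 camera calls.

### The job

Confirm the picked order at the counter: lightly press in the green button in front of the yellow tape measure, then the one in front of the round door stop, then the one in front of the ball valve with the red lever; a pressed button stays in, and a light press of about 10 mm is enough. Use the fingertips only: grasp, lift and shove nothing. Leave the carton's button out, and leave the goods and everything else on the counter as they are.

Things in the scene. Friction and masses are not known exactly. Their poses are not given: they have to be found in the camera images.
- station_tape: pick station of the tape measure: loose aluminium plate 180x100x10 mm, about 0.7 kg, on the counter. Origin: centre of its underside; x runs from its button to its goods, z up. Button on a black block (60x64 mm, top 26 mm above the counter) at x = -55 mm; goods on a black mat near x = +37 mm. The four stations look alike, only the goods differ
- cap_tape (a point): centre of the top face of the green round button (40 mm across, flat top) of the tape measure's station; 44 mm above the counter while the button is out, it goes down with the button
- press_tape (a joint): how far the button of the tape measure's station is pressed in, m: 0 out (as it starts), 0.014 at its hard stop. It resists with about 3 N all the way (no spring) and stays where it is left; past 0.007 it counts as pressed
- good_tape: yellow tape measure with a black disc on top (76x74x34 mm), loose on the mat of its station (10 mm above the counter), about 90 mm behind the button; origin: centre of its underside. Not to be disturbed
- station_stop: pick station of the door stop: loose aluminium plate 180x100x10 mm, about 0.7 kg, on the counter. Origin: centre of its underside; x runs from its button to its goods, z up. Button on a black block (60x64 mm, top 26 mm above the counter) at x = -55 mm; goods on a black mat near x = +37 mm. The four stations look alike, only the goods differ
- cap_stop (a point): centre of the top face of the green round button (40 mm across, flat top) of the door stop's station; 44 mm above the counter while the button is out, it goes down with the button
- press_stop (a joint): how far the button of the door stop's station is pressed in, m: 0 out (as it starts), 0.014 at its hard stop. It resists with about 3 N all the way (no spring) and stays where it is left; past 0.007 it counts as pressed
- good_stop: round door stop, dark rubber with a brown top (68 mm across, 39 mm high), loose on the mat of its station (10 mm above the counter), about 90 mm behind the button; origin: centre of its underside. Not to be disturbed
- station_valve: pick station of the ball valve: loose aluminium plate 180x100x10 mm, about 0.7 kg, on the counter. Origin: centre of its underside; x runs from its button to its goods, z up. Button on a black block (60x64 mm, top 26 mm above the counter) at x = -55 mm; goods on a black mat near x = +37 mm. The four stations look alike, only the goods differ
- cap_valve (a point): centre of the top face of the green round button (40 mm across, flat top) of the ball valve's station; 44 mm above the counter while the button is out, it goes down with the button
- press_valve (a joint): how far the button of the ball valve's station is pressed in, m: 0 out (as it starts), 0.014 at its hard stop. It resists with about 3 N all the way (no spring) and stays where it is left; past 0.007 it counts as pressed
- good_valve: small brass-coloured ball valve with a red lever handle (31x68x37 mm), loose on the mat of its station (10 mm above the counter), about 90 mm behind the button; origin: centre of its underside. Not to be disturbed
- station_carton: pick station of the carton: loose aluminium plate 180x100x10 mm, about 0.7 kg, on the counter. Origin: centre of its underside; x runs from its button to its goods, z up. Button on a black block (60x64 mm, top 26 mm above the counter) at x = -55 mm; goods on a black mat near x = +37 mm. The four stations look alike, only the goods differ
- cap_carton (a point): centre of the top face of the green round button (40 mm across, flat top) of the carton's station; 44 mm above the counter while the button is out, it goes down with the button
- press_carton (a joint): how far the button of the carton's station is pressed in, m: 0 out (as it starts), 0.014 at its hard stop. It resists with about 3 N all the way (no spring) and stays where it is left; past 0.007 it counts as pressed
- good_carton: plain brown kraft carton (50x70x55 mm), loose on the mat of its station (10 mm above the counter), about 90 mm behind the button; origin: centre of its underside. Not to be disturbed
- scissors: bystander: blue-handled scissors lying flat near the robot (87x199x9 mm); origin: centre of its underside. Not to be disturbed
- glue_bottle: bystander: white glue bottle with a pointed cap, standing at the back (28 mm across, 84 mm high); origin: centre of its underside. Not to be disturbed
- masking_roll: bystander: cream masking tape roll lying flat near the robot (96 mm across, 30 mm high); origin: centre of its underside. Not to be disturbed

How it is judged:
On the way, in this order (a step that is already met when the one before it is completed fails the run):
1. the tape measure's button is pressed in (7 mm or more) (value of joint press_tape above 0.007 m), for 0.1 s.
2. the door stop's button is pressed in (7 mm or more) (value of joint press_stop above 0.007 m), for 0.1 s.
3. the ball valve's button is pressed in (7 mm or more) (value of joint press_valve above 0.007 m), for 0.1 s.
At the end, for the whole second after the job is handed in: the buttons of the tape measure, door stop and ball valve are pressed in 7 mm or more, the carton's button is out (less than 3 mm in), and the stations, at rest, the goods and the bystanders are within 30 mm of where they began (value of joint each of press_tape, press_stop, press_valve above 0.007 m and value of joint press_carton below 0.003 m and distance of each of station_tape, good_tape, station_stop, good_stop, station_valve, good_valve, station_carton, good_carton, scissors, glue_bottle, masking_roll from where it was at the start of the episode below 0.03 m and linear speed of each of station_tape, station_stop, station_valve, station_carton below 0.02 m/s); the robot touches nothing.
It fails at once if the carton's button is pressed (more than 3 mm), or a button is pressed (more than 3 mm) before the one that comes before it in the order (value of joint press_carton above 0.003 m or (value of joint press_stop above 0.003 m and value of joint press_tape below 0.007 m) or (value of joint press_valve above 0.003 m and value of joint press_stop below 0.007 m)).
It fails at once if a station is pressed or struck hard (more than 20 N) (contact force between the arm and station_tape above 20 N or contact force between the arm and station_stop above 20 N or contact force between the arm and station_valve above 20 N or contact force between the arm and station_carton above 20 N).
It fails at once if a station is lifted 10 mm, tipped, or shoved more than 30 mm (height (world z) of any of station_tape, station_stop, station_valve, station_carton above 0.01 m or angle between any of station_tape, station_stop, station_valve, station_carton's own z axis and vertical above 0.1 rad or distance of any of station_tape, station_stop, station_valve, station_carton from where it was at the start of the episode above 0.03 m).
It fails at once if goods on a station are moved more than 30 mm, lifted 12 mm or tipped (distance of any of good_tape, good_stop, good_valve, good_carton from where it was at the start of the episode above 0.03 m or height (world z) of any of good_tape, good_stop, good_valve, good_carton above 0.022 m or angle between any of good_tape, good_stop, good_valve, good_carton's own z axis and vertical above 0.3 rad).
It fails at once if the scissors, glue bottle or masking tape roll are moved more than 30 mm (distance of any of scissors, glue_bottle, masking_roll from where it was at the start of the episode above 0.03 m).
It also fails if it takes over 43 s, if anything falls off the work surface, if the arm or the gripper's body presses on something with over 40 N, if the wrist force passes 120 N, or if a joint passes its speed limit or range.

## Working session

There is one attempt and no reset: what is moved stays moved. The work goes in short steps, Python scripts to look and compute and a shell command to move; the robot and the scene stay as the last step left them, time stands still between calls to the robot, and variables do not carry over. Pictures are saved under pics/ and viewed, at most 10 in all, crops included, and the job is handed in when it is done.

```bash
mkdir -p pics; python3 - <<'E'
from workcell import bot
import cv2
s=bot.read_state();print(s['tool_pos'],s['tcp_rot'],s['time'],s['width'])
for n in('top','side'):
    p=bot.read_camera(n);cv2.imwrite(f'pics/{n}0.png',p['pixels'][:,:,::-1])
    print(n,p['vfov'],p['cx'],p['cy'],p['dist_coeffs'],p['world_to_cam'])
    for t in['cap_tape','good_tape','good_stop','good_valve','good_carton']:
        print(t,[(round(d['score'],2),[round(float(v)) for v in d['bbox']]) for d in bot.look_for(t,p)][:5])
E
```

```text
[0.16143463 0.65464056 0.22994709] [-0.37887964 -3.11831059  0.0035047 ] 0.0 1.0002775603001401
top 45.23474261347673 315.56939967671593 241.40726868480758 [-0.0843941  0.         0.         0.         0.       ] [[-0.01906499 -0.99977494  0.00930516  0.09492925]
 [-0.99568249  0.01813966 -0.09103481  0.5457239 ]
 [ 0.09084553 -0.01100056 -0.99580424  1.29644427]
 [ 0.          0.          0.          1.        ]]
cap_tape [(0.57, [350, 262, 367, 283])]
good_tape [(0.89, [336, 215, 374, 252])]
good_stop [(0.66, [411, 198, 442, 228])]
good_valve [(0.81, [251, 218, 282, 233])]
good_carton [(0.69, [162, 207, 204, 244])]
side 54.3052600809619 316.6180523507148 242.2639963007547 [-0.01281261  0.          0.          0.          0.        ] [[-0.99975561  0.00156886  0.02205123  0.56379119]
 [-0.01644708  0.61373527 -0.78934055 -0.0019127 ]
 [-0.01477198 -0.78951032 -0.61355948  1.04213743]
 [ 0.          0.          0.          1.        ]]
cap_tape [(0.56, [352, 215, 372, 227])]
good_tape [(0.98, [299, 209, 339, 244]), (0.42, [331, 177, 342, 188])]
good_stop [(0.7, [286, 176, 316, 197])]
good_valve [(0.58, [292, 270, 313, 311])]
good_carton [(0.73, [285, 340, 331, 403])]
```

View pics/top0.png

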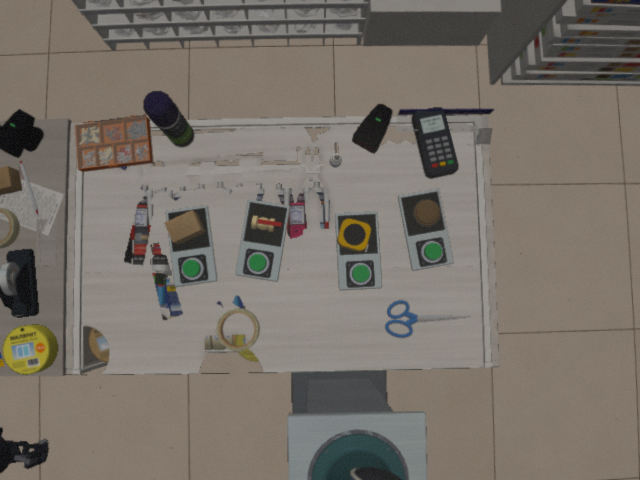

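View pics/side0.png

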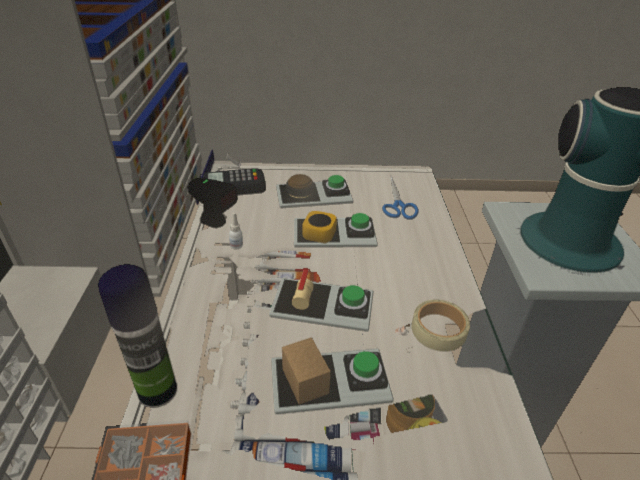

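Top view: green buttons at about (360,273) for the tape, (432,251) for the stop, (258,263) for the valve and (193,267) for the carton. Scissors are near (425,319), the roll near (238,328). The side view shows the same four stations, and the arm is clear of them. Next I locate the caps by colour in both views.

```bash
cat > h.py <<'E'
import cv2,numpy as np
from workcell import bot
def cam(p):
    f=240/np.tan(np.radians(p['vfov']/2));T=np.array(p['world_to_cam'])
    return np.array([[f,0,p['cx']],[0,f,p['cy']],[0,0,1]]),np.array(p['dist_coeffs']),T
def plane(p,uv,z):
    K,d,T=cam(p);n=cv2.undistortPoints(np.array([[uv]],float),K,d)[0,0]
    R=T[:3,:3];c=-R.T@T[:3,3];r=R.T@np.array([*n,1]);return c+r*(z-c[2])/r[2]
def greens(p,amin=60):
    h=cv2.cvtColor(p['pixels'],cv2.COLOR_RGB2HSV)
    m=cv2.inRange(h,(50,120,60),(80,255,255))
    n,l,st,c=cv2.connectedComponentsWithStats(m)
    return [(c[i],st[i]) for i in range(1,n) if st[i,4]>amin]
E
python3 - <<'E'
from h import *
np.set_printoptions(precision=4,suppress=True)
for n in('top','side'):
    p=bot.read_camera(n)
    for c,s in greens(p): print(n,c,s,plane(p,c,.042))
    if n=='top':
        for t,z in[('good_tape',.03),('good_stop',.04),('good_valve',.03),('good_carton',.05)]:
            b=bot.look_for(t,p)[0]['bbox'];print(t,plane(p,((b[0]+b[2])/2,(b[1]+b[3])/2),z))
from scipy.spatial.transform import Rotation as R
print(R.from_rotvec(bot.read_state()['tcp_rot']).as_matrix())
E
```

```text
top [432.6119 250.8507] [425 243  16  16 201] [ 0.5194 -0.1805  0.042 ]
top [257.161 262.039] [250 254  16  17 205] [0.5015 0.2175 0.042 ]
top [190.7356 267.851 ] [183 260  17  16 208] [0.491  0.3679 0.042 ]
top [360.5628 272.9447] [353 265  16  16 199] [ 0.4726 -0.0151  0.042 ]
good_tape [ 0.5646 -0.0051  0.03  ]
good_stop [ 0.6052 -0.1725  0.04  ]
good_valve [0.5933 0.1946 0.03  ]
good_carton [0.5836 0.3827 0.05  ]
side [336.1918 179.0548] [329 176  15   7  73] [ 0.5163 -0.1829  0.042 ]
side [359.5917 218.0917] [352 214  17  10 120] [ 0.4709 -0.0163  0.042 ]
side [352.5481 292.841 ] [343 286  21  15 239] [0.5009 0.218  0.042 ]
side [365.0889 361.9358] [354 352  24  23 405] [0.491  0.3695 0.042 ]
[[-0.9709  0.2395 -0.    ]
 [ 0.2395  0.9709  0.    ]
 [ 0.0001  0.     -1.    ]]
```

```bash
python3 -m creep '[[-0.5,-0.64,0,0,0],[-0.5,-0.64,0,0,0],[-0.5,-0.64,0,0,0],[-0.5,-0.64,0,0,0],[-0.5,-0.64,0,0,0],[-0.5,-0.64,0,0,0],[-0.5,-0.64,0,0,0],[-0.5,-0.64,0,0,0],[-0.5,-0.64,0,0,0],[-0.5,-0.64,0,0,0],[-0.5,-0.64,0,0,0],[-0.5,-0.64,0,0,0],[-0.5,-0.64,0,0,0],[-0.5,-0.64,0,0,0],[-0.5,-0.64,0,0,0],[-0.5,-0.64,0,0,0],[-0.5,-0.64,0,0,0],[-0.5,-0.64,0,0,0],[0,0,0,0,0],[0,0,0,0,0]]'
cat >> h.py <<'E'
from scipy.spatial.transform import Rotation as Ro
caps={'tape':[.472,-.0155,.044],'stop':[.518,-.1815,.044],'valve':[.5012,.2178,.044]}
def to(n):
    s=bot.read_state();M=Ro.from_rotvec(s['tcp_rot']).as_matrix()
    print(n,s['time'],s['tool_pos'],'units',M.T@(np.array(caps[n])-s['tool_pos'])/.05,s['width'],s['wrist_force'])
E
python3 - <<'E'
from h import *
to('tape')
p=bot.read_camera('wrist');cv2.imwrite('pics/w1.png',p['pixels'][:,:,::-1])
for c,s in greens(p): print(c,s,plane(p,c,.044))
E
```

```text
time: 3.4
tool_pos: [0.4603, -0.0114, 0.2312]
tcp_rot: [-0.38, -3.118, -0.001]
wrist_force: [0.4, 0.3, -0.1]
width: -0.002
grip_force: 0.0
tape 3.4 [ 0.46026997 -0.01135906  0.2311932 ] units [-0.25004719 -0.02573252  3.74369185] -0.002424524975564995 [ 0.38161104  0.34843229 -0.12540441]
[610.28874735 184.29511677] [ 578  159   58   49 1884] [0.50052908 0.21839041 0.044     ]
[326.17423313 216.07300613] [ 304  192   46   47 1630] [ 0.47088102 -0.01240766  0.044     ]
[163.16797386 306.54836601] [ 139  283   49   45 1530] [ 0.5174492  -0.17482648  0.044     ]
```

View pics/w1.png

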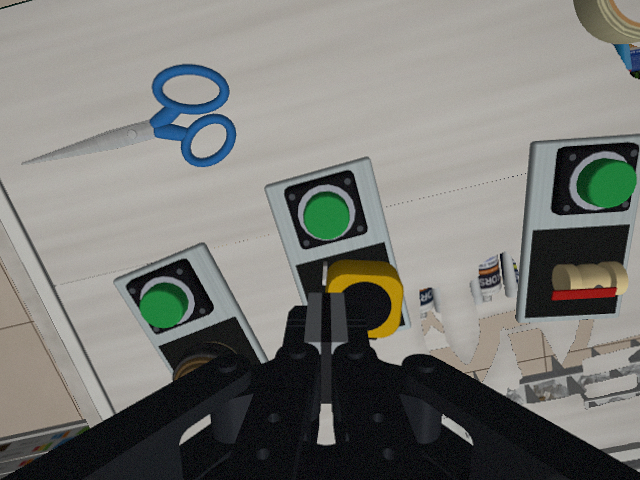

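The wrist view puts the buttons at (326,216) tape, (163,307) stop and (610,184) valve, matching the other cameras to within a few mm. I descend to about 16 mm above the tape cap.

```bash
python3 -m creep '[[-0.24,0,0.4,0,0],[0,0,0.6,0,0],[0,0,0.6,0,0],[0,0,0.6,0,0],[0,0,0.5,0,0],[0,0,0.4,0,0],[0,0,0.2,0,0],[0,0,0.1,0,0],[0,0,0,0,0],[0,0,0,0,0]]'; python3 -c "
from h import *
to('tape')"
```

```text
time: 4.7
tool_pos: [0.473, -0.0145, 0.0621]
tcp_rot: [0.379, 3.117, 0.0]
wrist_force: [0.5, 0.4, -0.6]
width: -0.003
grip_force: 0.0
tape 4.7 [ 0.4730069 -0.0145116  0.0621025] units [ 0.01536366 -0.02410879  0.36202114] -0.0030733812287327173 [ 0.45071879  0.44190725 -0.62961159]
```

```bash
python3 -m creep '[[0,0,0.1,0,0],[0,0,0.1,0,0],[0,0,0.06,0,0],[0,0,0.06,0,0],[0,0,0.06,0,0],[0,0,0.06,0,0],[0,0,0.06,0,0],[0,0,0.06,0,0],[0,0,0,0,0],[0,0,0,0,0]]'
```

```text
time: 5.95
tool_pos: [0.4723, -0.0145, 0.0331]
tcp_rot: [0.379, 3.119, 0.0]
wrist_force: [0.6, -0.3, -0.8]
width: 0.004
grip_force: 0.0
```

```bash
python3 -m creep '[[0,0,-0.2,0,0],[0,0,-0.6,0,0],[0,0,-0.8,0,0],[0,0,-0.8,0,0],[0,0,0,0,0],[0,0,0,0,0]]'; python3 - <<'E'
from h import *
to('stop')
p=bot.read_camera('wrist');q=bot.read_camera('side')
for c,s in greens(p): print(c,s,plane(p,c,.044),plane(p,c,.034))
for c,s in greens(q): print(c,s)
a=p['pixels'][80:380,120:520];b=cv2.resize(q['pixels'][160:310,260:400],None,fx=2,fy=2)
b=np.vstack([b,])[:300]
cv2.imwrite('pics/c2.png',np.hstack([a,b])[:,:,::-1])
E
```

```text
time: 6.7
tool_pos: [0.4721, -0.0145, 0.1534]
tcp_rot: [0.379, 3.118, 0.0]
wrist_force: [0.3, 0.3, -0.4]
width: 0.003
grip_force: 0.0
stop 6.7 [ 0.47206204 -0.0144878   0.15338142] units [-1.69123026 -3.02320887  2.18792475] 0.0028955315320437964 [ 0.26016215  0.25486841 -0.36206968]
[326.64905204 224.20895522] [ 299  197   57   56 2479] [ 0.46775332 -0.01178247  0.044     ] [ 0.47059009 -0.01244453  0.034     ]
[120.48727128 341.58949881] [  90  312   63   57 2514] [ 0.51676181 -0.17364468  0.044     ] [ 0.52154676 -0.18074107  0.034     ]
[336.23376623 178.98701299] [329 176  15   7  77]
[359.30894309 222.07317073] [352 218  16  10 123]
[352.67811159 292.82832618] [343 286  21  15 233]
[365.00742574 361.90594059] [354 352  24  22 404]
```

View pics/c2.png

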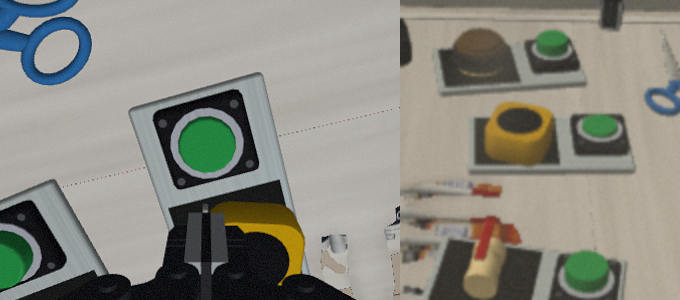

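The crop shows the tape button sunk in its ring (side view shifted 4 px, about 10 mm) and the plate unmoved. Next is the door stop.

```bash
python3 -m creep '[[-0.2,-0.4,0,0,0],[-0.4,-0.7,0,0,0],[-0.4,-0.7,0,0,0],[-0.4,-0.7,0,0,0],[-0.28,-0.5,0,0,0],[0,0,0.4,0,0],[0,0,0.6,0,0],[0,0,0.5,0,0],[0,0,0.2,0,0],[0,0,0.1,0,0],[0,0,0,0,0],[0,0,0,0,0]]'; python3 -c "
from h import *
to('stop')"
```

```text
time: 8.3
tool_pos: [0.5188, -0.1805, 0.0643]
tcp_rot: [0.378, 3.117, -0.001]
wrist_force: [-0.1, 0.1, 0.3]
width: -0.001
grip_force: 0.0
stop 8.3 [ 0.51875138 -0.18053386  0.06433023] units [ 0.01073166 -0.02226001  0.40659048] -0.0007314682745001324 [-0.11324527  0.1291394   0.3294853 ]
```

```bash
python3 -m creep '[[0,0,0.1,0,0],[0,0,0.1,0,0],[0,0,0.06,0,0],[0,0,0.06,0,0],[0,0,0.06,0,0],[0,0,0.06,0,0],[0,0,0.06,0,0],[0,0,0.06,0,0],[0,0,0.04,0,0],[0,0,0,0,0],[0,0,0,0,0]]'; python3 -m creep '[[0,0,-0.2,0,0],[0,0,-0.6,0,0],[0,0,-0.8,0,0],[0,0,-0.8,0,0],[0,0,0,0,0],[0,0,0,0,0]]'; python3 - <<'E'
from h import *
to('valve')
q=bot.read_camera('side')
for c,s in greens(q): print(c,s)
p=bot.read_camera('wrist')
cv2.imwrite('pics/c3.png',p['pixels'][:,:,::-1])
E
```

```text
time: 9.68
tool_pos: [0.5179, -0.1803, 0.0331]
tcp_rot: [0.379, 3.119, 0.0]
wrist_force: [0.4, -0.1, 1.0]
width: 0.001
grip_force: 0.0
time: 10.42
tool_pos: [0.5177, -0.1802, 0.1534]
tcp_rot: [0.379, 3.118, -0.0]
wrist_force: [0.0, 0.4, -0.7]
width: 0.002
grip_force: 0.0
valve 10.425 [ 0.51773332 -0.18016773  0.15340847] units [2.22739851 7.64869766 2.18743453] 0.00209843839917865 [ 0.02874033  0.375832   -0.72949042]
[335.84615385 183.03846154] [329 180  14   7  78]
[359.49180328 222.21311475] [352 218  16  10 122]
[352.50638298 292.77446809] [343 286  21  15 235]
[365.06683168 361.86138614] [354 352  24  23 404]
```

View pics/c3.png

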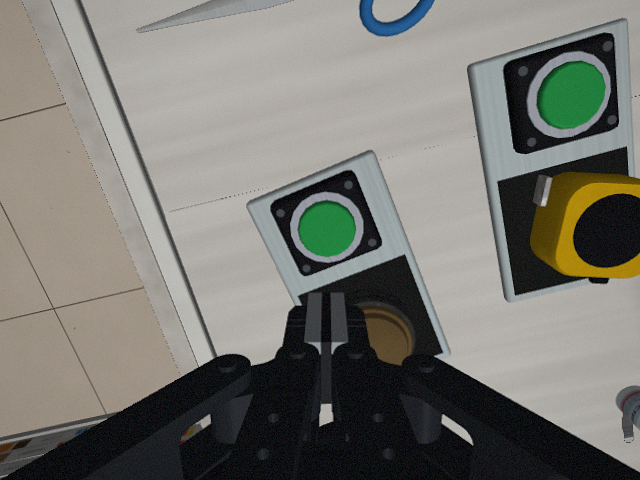

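The stop button at (327,227) and the tape button at (573,95) are both in (side view shifted 4 px), with the goods unmoved. Next is the valve: 2.22 and 7.65 units.

```bash
python3 -m creep '[[0.12,0.4,0,0,0],[0.2,0.7,0,0,0],[0.2,0.7,0,0,0],[0.2,0.7,0,0,0],[0.2,0.7,0,0,0],[0.2,0.7,0,0,0],[0.2,0.7,0,0,0],[0.2,0.7,0,0,0],[0.2,0.7,0,0,0],[0.2,0.7,0,0,0],[0.2,0.65,0,0,0],[0.1,0.3,0,0,0],[0.2,0,0,0,0],[0,0,0,0,0],[0,0,0,0,0]]'; python3 -c "
from h import *
to('valve')
for c,s in greens(bot.read_camera('wrist')): pass
p=bot.read_camera('wrist')
for c,s in greens(p): print(c,plane(p,c,.044))"
```

```text
time: 12.4
tool_pos: [0.4919, 0.2192, 0.1532]
tcp_rot: [0.38, 3.118, -0.001]
wrist_force: [0.0, 0.1, 0.8]
width: 0.003
grip_force: 0.0
valve 12.4 [0.49189672 0.21915677 0.15323327] units [-0.18699919  0.01909158  2.18467087] 0.002895846991392473 [0.00346291 0.13795356 0.75191081]
[559.37730061 172.36472393] [0.48999037 0.36920514 0.044     ]
[329.58858635 241.5229392 ] [0.49968561 0.22091745 0.044     ]
[ 11.33302412 277.07699443] [0.47297742 0.00936255 0.044     ]
```

```bash
python3 -m creep '[[-0.18,0.02,0.1,0,0],[0,0,0.4,0,0],[0,0,0.6,0,0],[0,0,0.4,0,0],[0,0,0.2,0,0],[0,0,0.1,0,0],[0,0,0,0,0],[0,0,0,0,0]]'; python3 -c "
from h import *
to('valve')"
```

```text
time: 13.5
tool_pos: [0.5018, 0.2192, 0.0642]
tcp_rot: [0.379, 3.117, 0.001]
wrist_force: [0.3, 0.2, -0.5]
width: 0.001
grip_force: 0.0
valve 13.5 [0.50180603 0.21917653 0.06422012] units [ 0.00575501 -0.03002168  0.40436574] 0.0006176297417711533 [ 0.32013681  0.16537118 -0.5371518 ]
```

```bash
python3 -m creep '[[0,0,0.1,0,0],[0,0,0.1,0,0],[0,0,0.06,0,0],[0,0,0.06,0,0],[0,0,0.06,0,0],[0,0,0.06,0,0],[0,0,0.06,0,0],[0,0,0.06,0,0],[0,0,0.04,0,0],[0,0,0,0,0],[0,0,0,0,0]]'; python3 -m creep '[[0,0,-0.2,0,0],[0,0,-0.6,0,0],[0,0,-0.8,0,0],[0,0,-0.8,0,0],[0,0,-0.8,0,0],[0,0,0,0,0],[0,0,0,0,0],[0,0,0,0,0]]'; python3 - <<'E'
from h import *
q=bot.read_camera('side')
for c,s in greens(q): print(c,s)
cv2.imwrite('pics/s4.png',q['pixels'][:,:,::-1])
E
```

```text
time: 14.88
tool_pos: [0.501, 0.2189, 0.033]
tcp_rot: [-0.379, -3.119, 0.0]
wrist_force: [0.3, 0.5, -0.8]
width: -0.003
grip_force: 0.0
time: 15.88
tool_pos: [0.4998, 0.2185, 0.1916]
tcp_rot: [-0.379, -3.116, 0.002]
wrist_force: [-0.3, -0.3, -0.1]
width: 0.004
grip_force: 0.0
[335.67058824 182.96470588] [329 180  14   7  85]
[352.46052632 297.12719298] [343 290  20  15 228]
[365.22921914 361.73299748] [354 352  24  21 397]
```

View pics/s4.png

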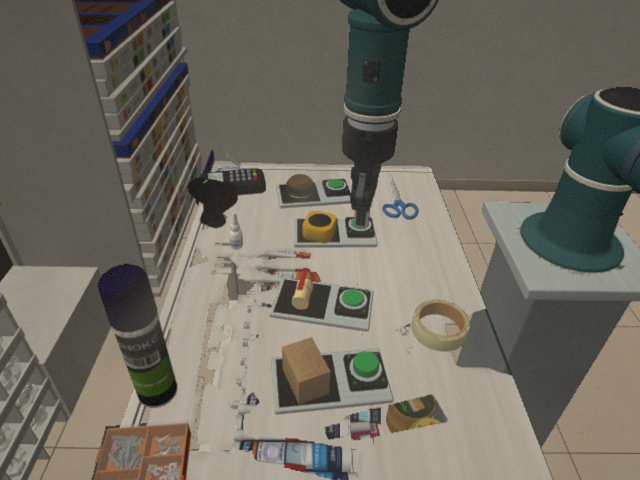

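The valve button at (352,297) is in, shifted 4 px. The stop button is in, the carton's button at (365,362) is still out, and the goods look unmoved. The gripper hides the tape cap here, but it was seen pressed earlier. The arm is clear, so I hand in.

```bash
python3 -c "
from workcell import bot
print(bot.finish_job())"
```

```text
the job is handed in; nothing more can be done
None
```

I pressed the tape measure, door stop and ball valve buttons in that order, each about 10 mm. The carton's button was left out, the goods looked unmoved in the last picture, and the job is handed in; the hand-in returned no verdict.

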